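Preset a lathe controller: draw out the chassis, roll its thumbwheel, release and close

TASK

Pull the lathe controller's chassis out of its grey housing by the front handle until it locks. Then roll the thumbwheel on its deck with a fingertip until the wheel's pointer clicks in standing straight up, press the release pad down to free the lock, and slide the chassis fully home again, leaving the wheel as set and the loose things around it where they are.

Things in the scene. Friction and masses are not known exactly. Their poses are not given: they have to be found in the camera images.
- housing: Grey metal housing fixed to the table, 280 mm wide, 250 deep, 128 high. Origin: on the table under the middle of its open front; x points into the housing, y left seen from the robot, z up. The chassis slides out along -x: its aluminium front panel is 262 mm wide, top edge 107 mm up, its face level with the housing's front when home; behind it a deck 75 mm above the table.
- handle (a point): Middle of the bow handle on the front panel: a round bar 12 mm thick and 120 mm long along the housing's y, its axis 60 mm in front of the panel and 93 mm above the table. It can be pinched from above, and the panel can be pushed home by it. Moves with the chassis.
- chassis (a joint): How far the chassis is out, m: 0 fully home, 0.150 end stop. Sliding takes about 2 N; from about 0.11 to 0.14 the latch tooth rides a ramp and a pull of about 5 N is needed. From 0.143 the tooth has sprung up and the chassis cannot go back: up to 7 mm of play is left between lock and stop.
- wheel_top (a point): Top of the thumbwheel's drum, 108 mm above the table; reachable only with the chassis out. It lies 75 mm behind the panel's face, 55 mm left of the middle. The drum is black, knurled, 56 mm in diameter, 34 mm wide, axle along the housing's y and 80 mm above the table; the upper part stands out of the deck. Moves with the chassis.
- wheel (a joint): Lean of the wheel's pointer, rad: 0 straight up, positive towards the panel. The pointer is a 10 mm wide arm, 34 mm long, on the axle, 36 mm right of the drum's middle. Clicks every 0.628 rad (0 is one); starts 1 to 3 clicks off, leaning to the panel: roll the drum's top into the housing, 18 mm of rim per click. A click takes about 2 N at the rim; a finger pressing with about 6 N drags it.
- pad_top (a point): Middle of the top of the release pad, a grey plate 44 mm square, 90 mm above the table when up; reachable only with the chassis out: 52 mm behind the panel's face, 65 mm right of the middle. A lip 10 mm high stands along its far edge, 22 to 28 mm beyond the middle: a finger pressing the pad can push the chassis in by it. Moves with chassis and pad.
- release (a joint): How far the release pad is pressed down, m: 0 up, 0.010 bottomed. Spring: 2 N to start, about 5 N at 8 mm. The lock is free when pressed by 8 mm; keep it pressed until the chassis has gone in about 20 mm, then the pad may rise and the chassis slides freely.
- chuck: drill chuck standing upright, bystander, steel, 48 mm across and 92 mm tall. Origin: middle of its underside.
- toolpost: tool post block with a short lever on top, bystander, 60 mm square, 95 mm tall. Origin: middle of its underside.
- spanner: spanner lying flat, bystander, 150 mm long. Origin: middle of its underside.
- chipbrush: brush lying flat, bystander, 170 mm long. Origin: middle of its underside.
- handwheel: loose handwheel lying on the housing's roof, bystander, 84 mm across, 34 mm tall. Origin: middle of its underside.
- centre: pointed lathe centre standing upright, bystander, 36 mm across, 70 mm tall. Origin: middle of its underside.
- vblock: steel V-block, bystander, 60 by 40 by 40 mm. Origin: middle of its underside.

How it is judged:
By the outcome, as a careful person would: the job done as asked, in the order asked, and still so for the second after the job is handed in, with the robot touching nothing.
It also fails if it takes over 72 s, if anything falls off the work surface, if the arm or the gripper's body presses on something with over 40 N, if the wrist force passes 120 N, or if a joint passes its speed limit or range.

ROBOT

A 7-joint arm with a two-finger parallel gripper is mounted at the origin on the work surface. World frame = base frame: x ahead of the robot, y to its left, z up, the work surface at z = 0. Lengths are in m, angles in rad, forces in N, time in s.
With the tool pointing down it reaches from about 0.425 to 0.95 m from the base axis. Payload 4.7 kg.
Tool frame: the origin (TCP) lies between the finger pads; the fingertips stand 14 mm ahead of it and the grasp point (between the pads) lies 5 mm behind it; y points along the fingers, z is the direction in which the jaws open and shut, and the axes are right-handed (so a half turn about y gives the same grasp; the last joint's range is limited). The gripper opens to 85 mm and grips with 20 to 120 N. Pads are 22 mm wide; open, the fingers measure 114 mm over their backs; the gripper's body (76 mm by 85 mm) begins 54 mm behind the grasp point. The pads swing forward as they close: fully open they stand 13 mm farther back than shut.
Start: joints at [1.103, 0.469, -0.049, 1.532, 0.024, 1.141, -0.082], TCP at [0.287, -0.611, 0.224] pointing down, gripper open.
Joint ranges: [-2.59, 2.59], [-0.33, 1.99], [-1.39, 1.29], [0.1, 2.45], [-1.04, 4.18], [0.21, 1.99], [-2.66, 2.66]. Speed limits (rad/s): [2.57, 2.57, 3.14, 3.14, 3.14, 3.14, 3.14].

INTERFACE

Orientations are given as a unit quaternion [x, y, z, w].
In Python, from rig import * gives the robot as it stands.
- The arm moves only by the tool jog_arm, never from a script. Its argument "commands" is one flat list of numbers, 4 for each row, row after row: the shift along the tool's x, y, z in cm, then the turn about the tool's y in degrees. A call has 1 to 10 rows; each row shifts and turns the commanded pose from where the row before left it, along the tool's axes as they then stand; what a row does not reach is not made up. A row lasts 1/10 s, in which the tool goes at most 50 mm and 8.59 degrees, less where a joint would pass 70% of its speed; a pose out of reach is approached as far as the arm can. A call with a gripper value outside its range is refused whole. "hand" is the closure in counts, from 0 (fully open) to 255 (shut), set as the call begins (left out, the last holds). The fingers move at their own pace and stop on an object; "newtons" is the grip in N (left out, the last holds). Time passes only in rows, so rows that do not move let the fingers close. It gives the time, the measured TCP pose, the force and the opening at its end, in the units of the state.
- state(): the state, without advancing time (a new reading comes with each control period).
- get_image(name): name is "scene" or "side" or "wrist"; returns a dict with "img" (384x512x3 uint8, red, green, blue), "fx", "fy", "cx", "cy" (pixels), "k1" (the pictures are not rectified: a ray, as slopes to the right and down, at radius r is drawn at 1 + k1 r^2 times it, then the intrinsics apply), "R" (3x3) and "t" (3): a world point X has camera coordinates R X + t. Camera axes: x right, y down, z forward; pixel columns grow to the right and rows downward; lengths in m; the calibration is good to about 2 mm. A picture is of the moment at which its call begins. There is no depth.
- job_done(): hands the job in, once; it reports no verdict.
The state is a dict: "clock": time; "joints": joint angles; "joint_velocities": joint speeds; "effort": joint torques, N m; "tool_pos": TCP position; "ee_rot": TCP orientation; "wrist_force": force on the tool from outside, world axes, zero at the start; "ft_torque": the same for the moment, N m; "finger_gap": opening from 0.0 (shut) to 1.0 (fully open).
Only numpy, scipy, OpenCV 4.12 (cv2) and the standard library are available. Lean on these libraries where they do the work, as an engineer would, in place of code of your own. Each camera call takes 0.05 s, during which the arm holds its last target.

## Working session

There is one attempt and no reset: what is moved stays moved. The work goes in short steps, Python scripts to look and compute and a tool call to move; the robot and the scene stay as the last step left them, time stands still between calls to the robot, and variables do not carry over. Pictures are saved under pics/ and viewed, and the job is handed in when it is done.

Besides the shell and the picture viewer there is one more tool, called as name(argument=value, ...) on one line, values as JSON. jog_arm: Moves the arm, as the interface text tells. Its arguments: {"type":"object","properties":{"commands":{"type":"array"},"hand":{"type":"number"},"newtons":{"type":"number"}},"required":["commands"]}

```bash
mkdir -p pics; cat > h.py <<'E'
from rig import *
import numpy as np, cv2
def snap(n,f):
    d=get_image(n); cv2.imwrite(f'pics/{f}.png',d['img'][:,:,::-1]); 
    import pickle; pickle.dump(d,open(f'pics/{f}.pkl','wb')); return d
def K(d): return np.array([[d['fx'],0,d['cx']],[0,d['fy'],d['cy']],[0,0,1.]])
def proj(d,X):
    X=np.atleast_2d(X).astype(float); R=np.array(d['R'],float)
    p,_=cv2.projectPoints(X,cv2.Rodrigues(R)[0],np.array(d['t'],float),K(d),np.array([d['k1'],0,0,0.])); return p[:,0]
def ray(d,uv):
    # distortion model: exact r-> r(1+k1 r^2), same as cv2
    p=cv2.undistortPointsIter(np.array([[uv]],float),K(d),np.array([d['k1'],0,0,0.]),None,None,(3,50,1e-9))[0,0]
    R=np.array(d['R']);v=R.T@np.array([p[0],p[1],1]); o=-R.T@np.array(d['t']); return o,v
def atz(d,uv,z):
    o,v=ray(d,uv); return o+v*(z-o[2])/v[2]
def H(xo,yo,yaw,p):
    c,s=np.cos(yaw),np.sin(yaw); p=np.atleast_2d(p).astype(float)
    return np.c_[xo+c*p[:,0]-s*p[:,1], yo+s*p[:,0]+c*p[:,1], p[:,2]]
E
python3 - <<'E'
from h import *
for n in ['scene','side','wrist']:
    d=snap(n,n+'0'); print(n,d['fx'],d['k1'],-np.array(d['R']).T@np.array(d['t']))
s=state(); print(s)
E
```

```text
scene 457.28929657802445 -0.12371160537603175 [ 1.14380243 -1.08397689  1.1021719 ]
side 420.36447126153564 -0.00952938697465934 [-0.0543251   0.6910382   1.07621006]
wrist 267.26695889894694 0.005708852051753642 [ 0.34860353 -0.58178672  0.37379564]
{'clock': 0.15, 'joints': array([ 1.10310842,  0.46929094, -0.04858115,  1.53338771,  0.0241135 ,
        1.14100911, -0.08227999]), 'joint_velocities': array([-0.00027255, -0.00229791,  0.00083098, -0.00404402, -0.00122173,
        0.00055261,  0.00272899]), 'effort': array([-1.83863799e-04, -5.10765195e+01, -4.74138174e-02, -2.37977636e+01,
        1.06350792e-02,  5.37509710e-03, -1.34281049e-05]), 'tool_pos': array([ 0.28658504, -0.61064991,  0.2226925 ]), 'ee_rot': array([-0.154045  ,  0.69066928, -0.68963864,  0.15376813]), 'wrist_force': array([-0.43949565, -0.55894296, -0.69546208]), 'ft_torque': array([ 0.02314695, -0.03522699,  0.0154113 ]), 'finger_gap': 1.0048905359497775}
```

View pics/scene0.png

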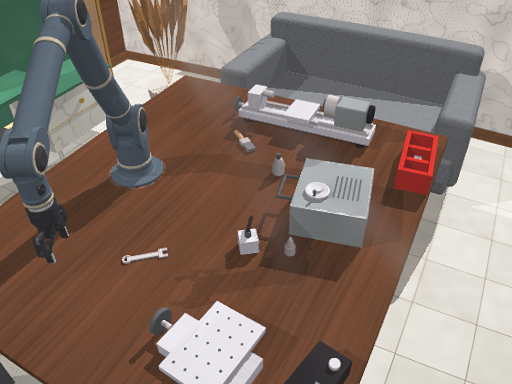

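View pics/side0.png

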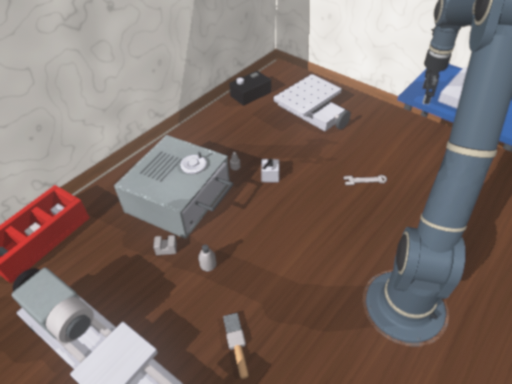

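View pics/wrist0.png

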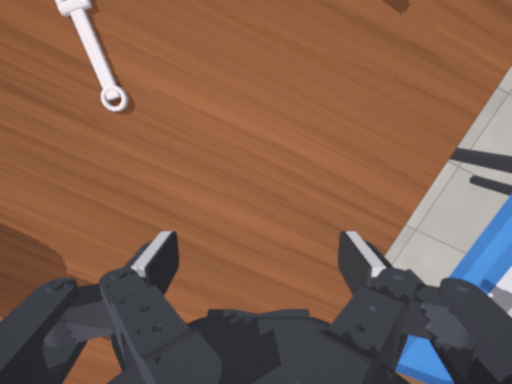

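The scene view has the housing at about (335,200) with the handle at (285,187), the chuck at (278,165) and the tool post at (248,240). The side view has the housing at (175,185). I'll zoom in for corners.

```bash
python3 - <<'E'
import cv2
a=cv2.imread('pics/scene0.png')[140:270,220:390]; cv2.imwrite('pics/sc_z.png',cv2.resize(a,None,fx=4.6,fy=4.6,interpolation=cv2.INTER_CUBIC))
a=cv2.imread('pics/side0.png')[125:280,105:295]; cv2.imwrite('pics/sd_z.png',cv2.resize(a,None,fx=3.8,fy=3.8,interpolation=cv2.INTER_CUBIC))
E
```

```text
(no output)
```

View pics/sc_z.png

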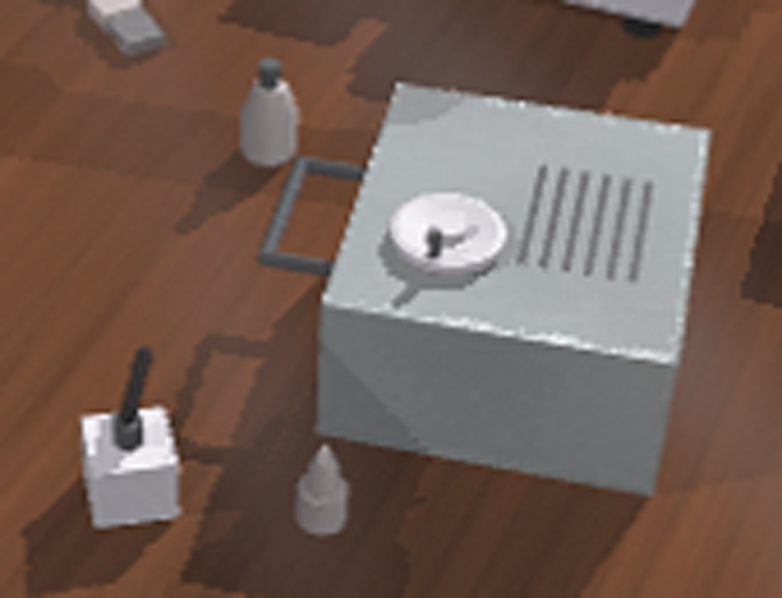

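View pics/sd_z.png

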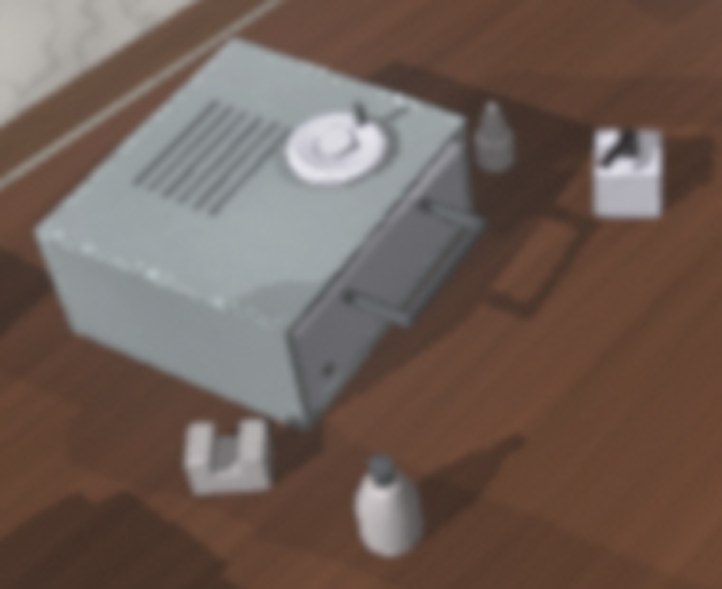

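```bash
cat > fit.py <<'E'
from h import *
import pickle
from scipy.optimize import least_squares
S=pickle.load(open('pics/scene0.pkl','rb'));D=pickle.load(open('pics/side0.pkl','rb'))
def z(p,s,o): return (np.array(p,float)+.5)/s-.5+np.array(o)
ps=z([(399,85),(709,130),(677,360),(323,300),(319,435),(652,493)],4.6,(220,140))
Xs=[(0,.14,.128),(.25,.14,.128),(.25,-.14,.128),(0,-.14,.128),(0,-.14,0),(.25,-.14,0)]
pd=z([(288,330),(463,120),(235,38),(37,232),(75,332),(305,425)],3.8,(105,125))
Xd=[(0,.14,.128),(0,-.14,.128),(.25,-.14,.128),(.25,.14,.128),(.25,.14,0),(0,.14,0)]
def f(q): return np.r_[(proj(S,H(*q,Xs))-ps).ravel(),(proj(D,H(*q,Xd))-pd).ravel()]
r=least_squares(f,[.7,.0,0],loss='soft_l1'); print(r.x); print(f(r.x).reshape(-1,2).round(1))
hp=[z(p,4.6,(220,140)) for p in [(300,165),(268,258)]]
for u in hp: print('handle end scene',atz(S,u,.093))
print('model handle ends',H(*r.x,[(-.06,.06,.093),(-.06,0,.093),(-.06,-.06,.093)]))
for n,u,h in [('chuck bottom',(270,160),0),('toolpost top',(130,430),.0),('centre tip',(322,447),.07)]: print(n,atz(S,z(u,4.6,(220,140)),h))
for n,u,h in [('chuck bottom',(390,548),0),('chucktop',(382,460),.092),('toolpost',(628,190),.05),('vblock',(230,490),0)]: print('side',n,atz(D,z(u,3.8,(105,125)),h))
E
python3 fit.py
```

```text
[0.67532137 0.08654781 0.21382421]
[[-0.6 -0.5]
 [ 0.1 -0.1]
 [ 0.4  0.9]
 [-0.2  0.8]
 [-0.6 -0.3]
 [ 0.4  0.4]
 [-0.7  1. ]
 [ 0.6 -0.6]
 [-0.3 -0. ]
 [-0.3 -0.3]
 [-0.4 -0.3]
 [ 0.8  2. ]]
handle end scene [0.60395039 0.13123829 0.093     ]
handle end scene [0.63140833 0.01602297 0.093     ]
model handle ends [[0.60395586 0.13244949 0.093     ]
 [0.61668777 0.0738159  0.093     ]
 [0.62941969 0.0151823  0.093     ]]
chuck bottom [0.52795126 0.23794457 0.        ]
toolpost top [ 0.57978944 -0.10992822  0.        ]
centre tip [ 0.74194197 -0.12603888  0.07      ]
side chuck bottom [0.5129533 0.2618332 0.       ]
side chucktop [0.52350701 0.24624158 0.092     ]
side toolpost [ 0.58454783 -0.13125348  0.05      ]
side vblock [0.65313859 0.30417028 0.        ]
```

```bash
cat > nav.py <<'E'
from h import *
from scipy.spatial.transform import Rotation as Ro
Q=np.array([0.67532137,0.08654781,0.21382421])
def loc(p): 
    c,s=np.cos(Q[2]),np.sin(Q[2]); d=np.array(p[:2])-Q[:2]; return np.array([c*d[0]+s*d[1],-s*d[0]+c*d[1],p[2]])
def rep(target=None):
    s=state(); M=Ro.from_quat(s['ee_rot']).as_matrix()
    print('t',round(s['clock'],2),'pos',s['tool_pos'].round(4),'loc',loc(s['tool_pos']).round(4),'F',s['wrist_force'].round(1),'gap',round(float(s['finger_gap']),3))
    c,sn=np.cos(Q[2]),np.sin(Q[2]); Hx=np.array([c,sn,0]); 
    a=M.T@Hx; print('housing x in tool',a.round(3),'housing y in tool',(M.T@np.array([-sn,c,0])).round(3),'down in tool',(M.T@np.array([0,0,-1])).round(3))
    print('yaw err deg: turn so z||Hx:',np.degrees(np.arctan2(a[0],a[2])).round(2), '(plus turn about y moves z to x)')
    if target is not None:
        w=H(*Q,[target])[0]; print('shift cm in tool',(M.T@(w-s['tool_pos'])*100).round(2))
    return s
E
python3 -c "
from nav import *
rep((-.06,0,.2)); print(Ro.from_quat(state()['ee_rot']).as_matrix().round(3))"
```

```text
t 0.15 pos [ 0.2866 -0.6106  0.2227] loc [-0.5278 -0.5988  0.2227] F [-0.4 -0.6 -0.7] gap 1.005
housing x in tool [-0.975 -0.     0.223] housing y in tool [-0.223  0.001 -0.975] down in tool [-0.     1.     0.002]
yaw err deg: turn so z||Hx: -77.11 (plus turn about y moves z to x)
shift cm in tool [-58.96   2.34 -47.93]
[[-0.905 -0.001  0.425]
 [-0.425  0.001 -0.905]
 [ 0.    -1.    -0.002]]
```

```bash
cat > plan.py <<'E'
from nav import *
def plan(target,n,nt,turn):
    s=state(); M=Ro.from_quat(s['ee_rot']).as_matrix(); d=(H(*Q,[target])[0]-s['tool_pos'])/n
    for i in range(n):
        a=turn/nt if i<nt else 0
        print((M.T@d*100).round(1),round(a,1)); M=M@Ro.from_rotvec([0,np.radians(a),0]).as_matrix()
E
python3 -c "
from plan import *
plan((-.06,0,.2),20,10,-77.1)"
```

```text
[-2.9  0.1 -2.4] -7.7
[-3.2  0.1 -2. ] -7.7
[-3.5  0.1 -1.5] -7.7
[-3.7  0.1 -1. ] -7.7
[-3.8  0.1 -0.5] -7.7
[-3.8  0.1 -0. ] -7.7
[-3.8  0.1  0.5] -7.7
[-3.7  0.1  1. ] -7.7
[-3.5  0.1  1.5] -7.7
[-3.3  0.1  1.9] -7.7
[-3.   0.1  2.3] 0
[-3.   0.1  2.3] 0
[-3.   0.1  2.3] 0
[-3.   0.1  2.3] 0
[-3.   0.1  2.3] 0
[-3.   0.1  2.3] 0
[-3.   0.1  2.3] 0
[-3.   0.1  2.3] 0
[-3.   0.1  2.3] 0
[-3.   0.1  2.3] 0
```

jog_arm(commands=[-2.9, 0, -2.4, -7.7, -3.2, 0, -2.0, -7.7, -3.5, 0, -1.5, -7.7, -3.7, 0, -1.0, -7.7, -3.8, 0, -0.5, -7.7, -3.8, 0, 0, -7.7, -3.8, 0, 0.5, -7.7, -3.7, 0, 1.0, -7.7, -3.5, 0, 1.5, -7.7, -3.3, 0, 1.9, -7.7], hand=0, newtons=40)

```text
clock: 1.15
tool_pos: [0.4544, -0.2674, 0.2235]
ee_rot: [0.551, -0.443, 0.443, -0.551]
wrist_force: [-0.5, 0.9, 1.2]
finger_gap: 1.001
```

jog_arm(commands=[-3, 0, 2.3, 0, -3, 0, 2.3, 0, -3, 0, 2.3, 0, -3, 0, 2.3, 0, -3, 0, 2.3, 0, -3, 0, 2.3, 0, -3, 0, 2.3, 0, -3, 0, 2.3, 0, 0, 0, 0, 0, 0, 0, 0, 0])

```text
clock: 2.15
tool_pos: [0.5833, 0.0054, 0.2231]
ee_rot: [0.551, -0.444, 0.443, -0.55]
wrist_force: [-0.1, -0.8, -1.3]
finger_gap: 0.999
```

```bash
python3 -c "
from nav import *
rep((-.06,0,.2)); print(state()['joints'].round(2)); snap('wrist','w1')"
```

```text
t 2.15 pos [0.5833 0.0054 0.2231] loc [-0.1071 -0.0598  0.2231] F [-0.1 -0.8 -1.3] gap 0.999
housing x in tool [ 0.    -0.001  1.   ] housing y in tool [-1.  0.  0.] down in tool [0.    1.    0.001]
yaw err deg: turn so z||Hx: 0.02 (plus turn about y moves z to x)
shift cm in tool [-5.97  2.31  4.72]
[ 0.36  0.38 -0.57  1.73  0.23  1.1  -0.07]
```

View pics/w1.png

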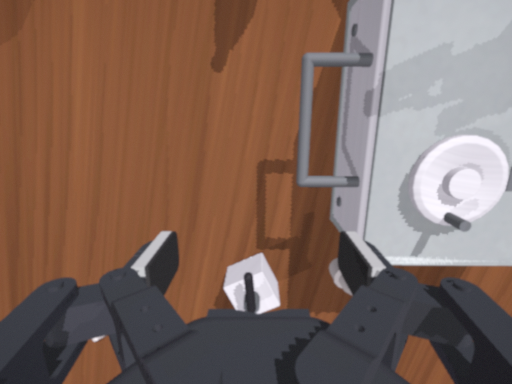

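The wrist view shows the handle bar running from about (308,62) to (303,181), parallel to the housing front. I'll check it against the fit.

```bash
python3 -c "
from nav import *
import pickle
d=pickle.load(open('pics/w1.pkl','rb'))
for u in [(309,62),(303,181)]: print(loc(atz(d,u,.093)))
print(loc(atz(d,(463,183),.15)),loc(atz(d,(252,285),.095)))
"
```

```text
[-0.05740351  0.05710478  0.093     ]
[-0.05772118 -0.06081906  0.093     ]
[ 0.07031909 -0.048571    0.15      ] [-0.11358831 -0.1892187   0.095     ]
```

jog_arm(commands=[-3, 0, 2.4, 0, -3, 0, 2.45, 0, 0, 2, 0, 0, 0, 3, 0, 0, 0, 3, 0, 0, 0, 2.5, 0, 0, 0, 2, 0, 0, 0, 1, 0, 0, 0, 0, 0, 0], hand=120)

```text
clock: 3.1
tool_pos: [0.6173, 0.0715, 0.0871]
ee_rot: [0.551, -0.445, 0.444, -0.549]
wrist_force: [1.4, -0.9, -0.5]
finger_gap: 0.528
```

```bash
python3 -c "
from nav import *
rep((-.0585,0,.088)); snap('wrist','w2')"
```

```text
t 3.1 pos [0.6173 0.0715 0.0871] loc [-0.0599 -0.0024  0.0871] F [ 1.4 -0.9 -0.5] gap 0.528
housing x in tool [-0.004 -0.003  1.   ] housing y in tool [-1.    -0.001 -0.004] down in tool [-0.001  1.     0.003]
yaw err deg: turn so z||Hx: -0.22 (plus turn about y moves z to x)
shift cm in tool [-0.24 -0.09  0.14]
```

View pics/w2.png

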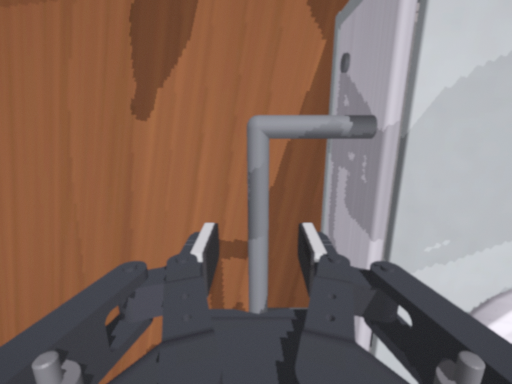

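The bar at column 258 lies between the finger pads (210 and 305). I'll close the gripper.

jog_arm(commands=[0, 0, 0, 0, 0, 0, 0, 0, 0, 0, 0, 0, 0, 0, 0, 0, 0, 0, 0, 0, 0, 0, 0, 0], hand=255, newtons=40)

```text
clock: 3.75
tool_pos: [0.6187, 0.0735, 0.0911]
ee_rot: [-0.55, 0.444, -0.445, 0.55]
wrist_force: [-4.0, -0.2, 9.2]
finger_gap: -0.002
```

jog_arm(commands=[0, 0, -1, 0, 0, 0, -1.5, 0, 0, 0, -1.5, 0, 0, 0, -1.5, 0, 0, 0, -1.5, 0, 0, 0, -1.5, 0, 0, 0, -1.5, 0, 0, 0, -1, 0, 0, 0, -1, 0, 0, 0, 0, 0])

```text
clock: 4.75
tool_pos: [0.4999, 0.0478, 0.0887]
ee_rot: [0.55, -0.444, 0.444, -0.55]
wrist_force: [0.5, -0.6, 0.4]
finger_gap: -0.0
```

```bash
python3 -c "
from nav import *
rep((-.0600-.146,-.0024,.0871))"
```

```text
t 4.75 pos [0.4999 0.0478 0.0887] loc [-0.1796 -0.0007  0.0887] F [ 0.5 -0.6  0.4] gap -0.0
housing x in tool [-0.002 -0.001  1.   ] housing y in tool [-1.    -0.001 -0.002] down in tool [-0.001  1.     0.001]
yaw err deg: turn so z||Hx: -0.11 (plus turn about y moves z to x)
shift cm in tool [ 0.18  0.16 -2.64]
```

```bash
python3 -c "
from nav import *
snap('wrist','w3');a=snap('side','s3')['img'];cv2.imwrite('pics/s3z.png',cv2.resize(a[110:260,110:330,::-1],None,fx=3.6,fy=3.6,interpolation=cv2.INTER_CUBIC))"
```

```text
(no output)
```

View pics/w3.png

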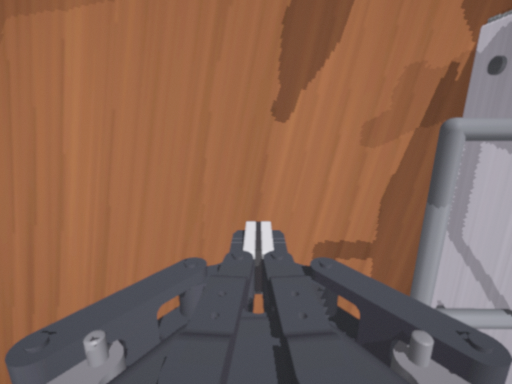

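View pics/s3z.png

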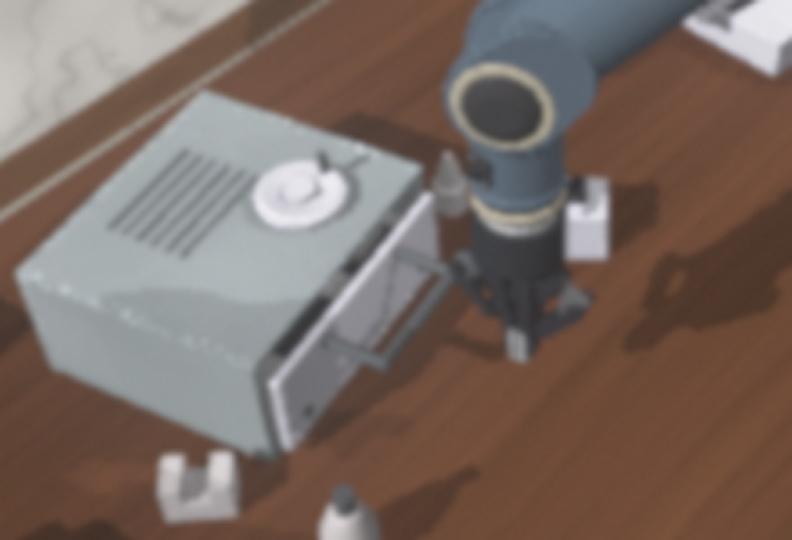

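```bash
python3 -c "
from nav import *
import pickle
d=pickle.load(open('pics/w3.pkl','rb')); s=state(); M=Ro.from_quat(s['ee_rot']).as_matrix()
for x in (-.011,.011):
  for y in (-.03,-.005,0,.014): print(x,y,proj(d,s['tool_pos']+M@np.array([x,y,0]))[0].round(0))
for f in('w2','w3'):
  d=pickle.load(open(f'pics/{f}.pkl','rb'));print(d['t'])
d=pickle.load(open('pics/w3.pkl','rb'))
for u in [(451,128),(428,306)]: print(loc(atz(d,u,.093)))
d=pickle.load(open('pics/w2.pkl','rb'))
for u in [(258,126),(258,300)]: print(loc(atz(d,u,.093)))
"
```

```text
-0.011 -0.03 [260. 234.]
-0.011 -0.005 [259. 216.]
-0.011 0 [259. 213.]
-0.011 0.014 [259. 205.]
0.011 -0.03 [260. 274.]
0.011 -0.005 [259. 250.]
0.011 0 [259. 246.]
0.011 0.014 [259. 236.]
[-0.61915449 -0.05599702  0.23369386]
[-0.49948399 -0.05572015  0.23369827]
[-0.07566684  0.06011931  0.093     ]
[-0.06896653 -0.05225561  0.093     ]
[-0.05886538  0.0597609   0.093     ]
[-0.05924862 -0.04830483  0.093     ]
```

```bash
python3 -c "
from nav import *
import pickle
d=pickle.load(open('pics/s3.pkl','rb')); s=state(); M=Ro.from_quat(s['ee_rot']).as_matrix()
for y in (-.03,-.015,0,.014):
  for x in (-.011,.011):
    print(y,x,((proj(d,s['tool_pos']+M@np.array([x,y,0]))[0]-[110,110]+.5)*3.6-.5).round(0))
"
python3 - <<'E'
import sys; sys.path.insert(0,'.')
import os; os.chdir('.')
from nav import *
d=snap('scene','sc3')['img']
s=state(); 
import pickle
D=pickle.load(open('pics/sc3.pkl','rb'))
M=Ro.from_quat(s['ee_rot']).as_matrix()
c=proj(D,s['tool_pos'])[0]; print(c)
x0,y0=int(c[0])-60,int(c[1])-50
for y in (-.03,-.015,0,.014): print(y,((proj(D,s['tool_pos']+M@np.array([0,y,0]))[0]-[x0,y0]+.5)*6-.5).round(0))
cv2.imwrite('pics/sc3z.png',cv2.resize(d[y0:y0+90,x0:x0+130,::-1],None,fx=6,fy=6,interpolation=cv2.INTER_CUBIC))
E
```

```text
-0.03 -0.011 [517. 344.]
-0.03 0.011 [529. 327.]
-0.015 -0.011 [517. 356.]
-0.015 0.011 [529. 339.]
0 -0.011 [518. 367.]
0 0.011 [530. 350.]
0.014 -0.011 [518. 378.]
0.014 0.011 [530. 361.]
[249.32970489 181.06514984]
-0.03 [363. 263.]
-0.015 [364. 283.]
0 [364. 303.]
0.014 [365. 321.]
```

View pics/sc3z.png

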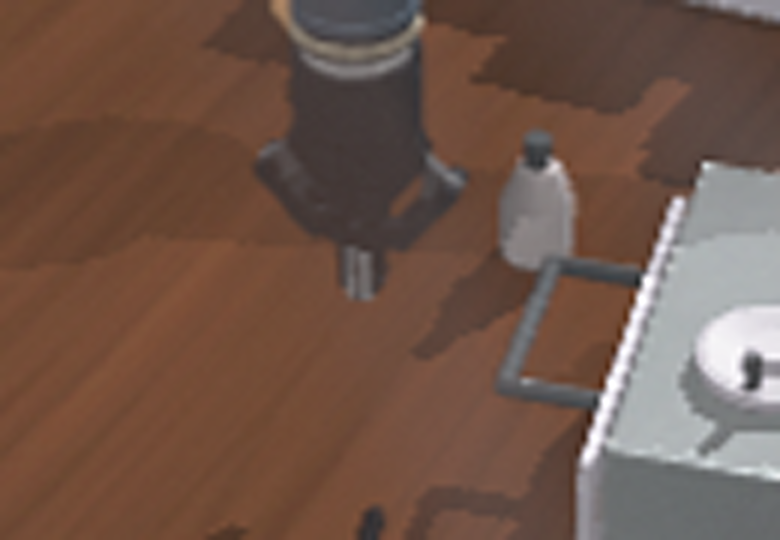

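```bash
python3 -c "
from nav import *
import pickle
D=pickle.load(open('pics/sc3.pkl','rb')); d=pickle.load(open('pics/s3.pkl','rb'))
x0,y0=249-60,181-50
for u in [(552,264),(509,386)]: print('sc',loc(atz(D,(np.array(u)+.5)/6-.5+[x0,y0],.093)))
for u in [(453,268),(382,362)]: print('sd',loc(atz(d,(np.array(u)+.5)/3.6-.5+[110,110],.093)))
rep()
"
```

```text
sc [-0.07645204  0.06016645  0.093     ]
sc [-0.07373827 -0.0594128   0.093     ]
sd [-0.07253659 -0.06487294  0.093     ]
sd [-0.07287536  0.06018969  0.093     ]
t 4.9 pos [0.5017 0.0483 0.0888] loc [-0.1778 -0.0005  0.0888] F [-0.   0.  -0.1] gap 0.0
housing x in tool [-0.002  0.001  1.   ] housing y in tool [-1.     0.    -0.002] down in tool [ 0.     1.    -0.001]
yaw err deg: turn so z||Hx: -0.11 (plus turn about y moves z to x)
```

jog_arm(commands=[0, -3, 0, 0, 0, -1, 2.4, 0, 0, 0, 4, 0, 0, 0, 4, 0, 0, 0, 0, 0, 0, 2.0, 0, 0, 0, 2, 0, 0, 0, 1.5, 0, 0, 0, 0.8, 0, 0, 0, 0, 0, 0], hand=120)

```text
clock: 5.9
tool_pos: [0.6018, 0.0699, 0.0644]
ee_rot: [0.551, -0.445, 0.444, -0.55]
wrist_force: [-0.4, 1.0, 0.6]
finger_gap: 0.529
```

```bash
python3 -c "
from nav import *
rep((-.074,0,.066)); snap('wrist','w4')"
```

```text
t 5.9 pos [0.6018 0.0699 0.0644] loc [-0.0754 -0.0007  0.0644] F [-0.4  1.   0.6] gap 0.529
housing x in tool [-0.002 -0.002  1.   ] housing y in tool [-1.     0.    -0.002] down in tool [0.    1.    0.002]
yaw err deg: turn so z||Hx: -0.1 (plus turn about y moves z to x)
shift cm in tool [-0.07 -0.16  0.14]
```

View pics/w4.png

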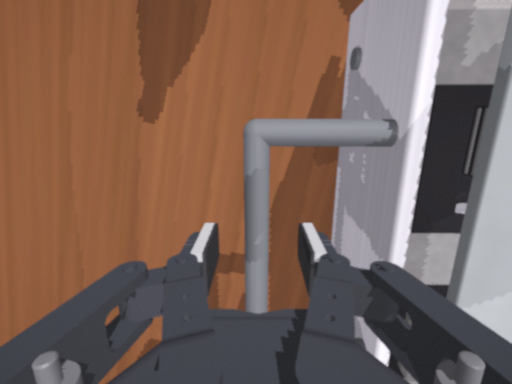

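The bar (column 257) is again centred between the pads, and now lower relative to the tool. I'll close on it.

jog_arm(commands=[0, 0, 0, 0, 0, 0, 0, 0, 0, 0, 0, 0, 0, 0, 0, 0, 0, 0, 0, 0, 0, 0, 0, 0], hand=255, newtons=40)

```text
clock: 6.55
tool_pos: [0.603, 0.07, 0.0664]
ee_rot: [-0.55, 0.444, -0.445, 0.55]
wrist_force: [-1.6, -0.4, 5.7]
finger_gap: 0.12
```

jog_arm(commands=[0, 0, -1, 0, 0, 0, -1.5, 0, 0, 0, -1.5, 0, 0, 0, -1.5, 0, 0, 0, -1.5, 0, 0, 0, -1.5, 0, 0, 0, -1.5, 0, 0, 0, -1.5, 0, 0, 0, -1.0, 0, 0, 0, 0, 0])

```text
clock: 7.55
tool_pos: [0.4787, 0.0436, 0.0663]
ee_rot: [0.551, -0.444, 0.444, -0.549]
wrist_force: [-5.3, -0.1, 12.8]
finger_gap: 0.128
```

```bash
python3 -c "
from nav import *
rep((-.207,0,.066)); snap('wrist','w5')"
```

```text
t 7.55 pos [0.4787 0.0436 0.0663] loc [-2.013e-01 -2.000e-04  6.630e-02] F [-5.3 -0.1 12.8] gap 0.128
housing x in tool [-0.002 -0.001  1.   ] housing y in tool [-1.    -0.001 -0.002] down in tool [-0.001  1.     0.001]
yaw err deg: turn so z||Hx: -0.11 (plus turn about y moves z to x)
shift cm in tool [-0.02  0.03 -0.57]
```

View pics/w5.png

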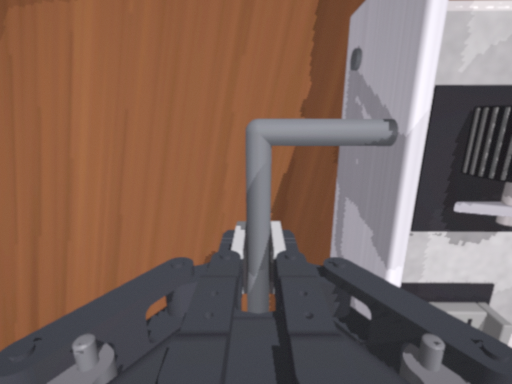

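jog_arm(commands=[0, 0, -0.3, 0, 0, 0, -0.3, 0, 0, 0, 0, 0])

```text
clock: 7.9
tool_pos: [0.4749, 0.0429, 0.0664]
ee_rot: [-0.55, 0.444, -0.445, 0.551]
wrist_force: [0.0, 0.7, 6.9]
finger_gap: 0.125
```

```bash
python3 -c "
from nav import *
rep((-.207,0,.066))"
```

```text
t 7.9 pos [0.4749 0.0429 0.0664] loc [-2.051e-01 -2.000e-04  6.640e-02] F [0.  0.7 6.9] gap 0.125
housing x in tool [-0.002  0.002  1.   ] housing y in tool [-1.    -0.    -0.002] down in tool [-0.     1.    -0.002]
yaw err deg: turn so z||Hx: -0.1 (plus turn about y moves z to x)
shift cm in tool [-0.02  0.04 -0.19]
```

jog_arm(commands=[0, 0, -0.3, 0, 0, 0, -0.2, 0, 0, 0, 0, 0, 0, 0, 0, 0])

```text
clock: 8.3
tool_pos: [0.4704, 0.0419, 0.0664]
ee_rot: [-0.549, 0.444, -0.445, 0.551]
wrist_force: [0.8, 0.5, 7.0]
finger_gap: 0.119
```

```bash
python3 -c "
from nav import *
rep((-.210,0,.066))"
```

```text
t 8.3 pos [0.4704 0.0419 0.0664] loc [-2.098e-01 -2.000e-04  6.640e-02] F [0.8 0.5 7. ] gap 0.119
housing x in tool [-0.002  0.002  1.   ] housing y in tool [-1.    -0.    -0.002] down in tool [-0.     1.    -0.002]
yaw err deg: turn so z||Hx: -0.1 (plus turn about y moves z to x)
shift cm in tool [-0.02  0.04 -0.02]
```

jog_arm(commands=[0, 0, -0.2, 0, 0, 0, -0.2, 0, 0, 0, 0, 0])

```text
clock: 8.6
tool_pos: [0.4703, 0.0419, 0.0664]
ee_rot: [-0.547, 0.442, -0.446, 0.553]
wrist_force: [10.1, 2.1, -3.3]
finger_gap: 0.121
```

jog_arm(commands=[0, 0, 0.4, 0, 0, 0, 0.3, 0, 0, 0, 0.1, 0, 0, 0, 0, 0])

```text
clock: 9.0
tool_pos: [0.4736, 0.0426, 0.0664]
ee_rot: [-0.55, 0.444, -0.444, 0.55]
wrist_force: [-1.9, 0.5, 10.2]
finger_gap: 0.122
```

```bash
python3 -c "
from nav import *
rep((-.210,0,.066));a=snap('side','s6')['img'];cv2.imwrite('pics/s6z.png',cv2.resize(a[110:260,110:330,::-1],None,fx=3.6,fy=3.6,interpolation=cv2.INTER_CUBIC))"
```

```text
t 9.0 pos [0.4736 0.0426 0.0664] loc [-2.065e-01 -1.000e-04  6.640e-02] F [-1.9  0.5 10.2] gap 0.122
housing x in tool [-0.002  0.     1.   ] housing y in tool [-1.    -0.    -0.002] down in tool [-0.  1. -0.]
yaw err deg: turn so z||Hx: -0.1 (plus turn about y moves z to x)
shift cm in tool [-0.01  0.04 -0.35]
```

View pics/s6z.png

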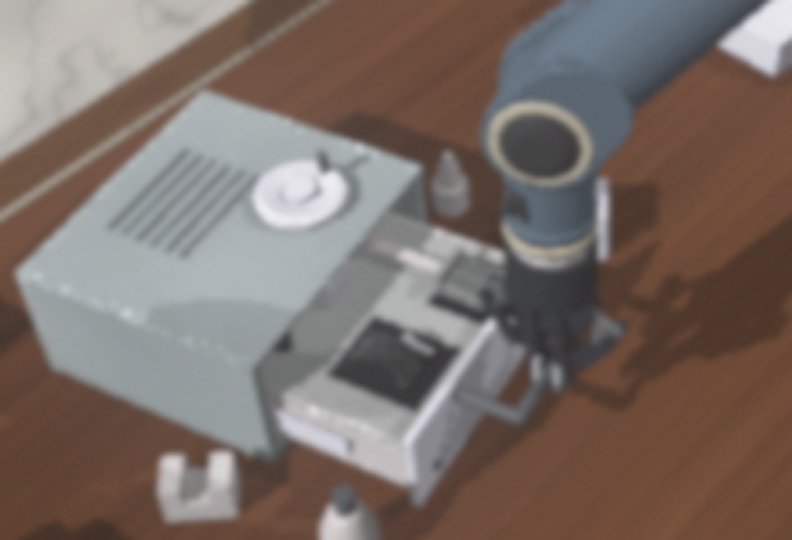

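jog_arm(commands=[0, 0, 0.3, 0, 0, 0, 0.3, 0, 0, 0, 0, 0])

```text
clock: 9.35
tool_pos: [0.4771, 0.0433, 0.0663]
ee_rot: [0.552, -0.445, 0.444, -0.548]
wrist_force: [-6.9, -0.6, 17.5]
finger_gap: 0.125
```

```bash
python3 -c "
from nav import *
rep((-.2065,0,.066))"
```

```text
t 9.35 pos [0.4771 0.0433 0.0663] loc [-2.029e-01 -2.000e-04  6.630e-02] F [-6.9 -0.6 17.5] gap 0.125
housing x in tool [-0.002 -0.005  1.   ] housing y in tool [-1.    -0.001 -0.002] down in tool [-0.001  1.     0.005]
yaw err deg: turn so z||Hx: -0.11 (plus turn about y moves z to x)
shift cm in tool [-0.02  0.03 -0.36]
```

jog_arm(commands=[0, 0, -0.2, 0, 0, 0, 0, 0, 0, 0, 0, 0, 0, 0, 0, 0], hand=120)

```text
clock: 9.75
tool_pos: [0.4771, 0.0429, 0.0652]
ee_rot: [0.55, -0.445, 0.444, -0.55]
wrist_force: [-0.1, 0.2, -0.2]
finger_gap: 0.529
```

jog_arm(commands=[0, -2, 0, 0, 0, -3, 0, 0, 0, -4, 0, 0, 0, -4, 0, 0, -1, -1, 0, 0, -2, 0, 0, 0, -2, 0, 2, 0, 0, 0, 3, 0, 0, 0, 0, 0], hand=255)

```text
clock: 10.65
tool_pos: [0.5181, 0.1039, 0.2049]
ee_rot: [-0.55, 0.444, -0.444, 0.551]
wrist_force: [0.3, -0.1, 0.3]
finger_gap: -0.001
```

```bash
python3 -c "
from nav import *
rep((-.068,.055,.15));snap('wrist','w7'); a=snap('side','s7')['img'];cv2.imwrite('pics/s7z.png',cv2.resize(a[110:260,110:330,::-1],None,fx=3.6,fy=3.6,interpolation=cv2.INTER_CUBIC))"
```

```text
t 10.65 pos [0.5181 0.1039 0.2049] loc [-0.1499  0.0503  0.2049] F [ 0.3 -0.1  0.3] gap -0.001
housing x in tool [-0.001  0.001  1.   ] housing y in tool [-1.     0.002 -0.001] down in tool [ 0.002  1.    -0.001]
yaw err deg: turn so z||Hx: -0.04 (plus turn about y moves z to x)
shift cm in tool [-0.46  5.5   8.19]
```

View pics/w7.png

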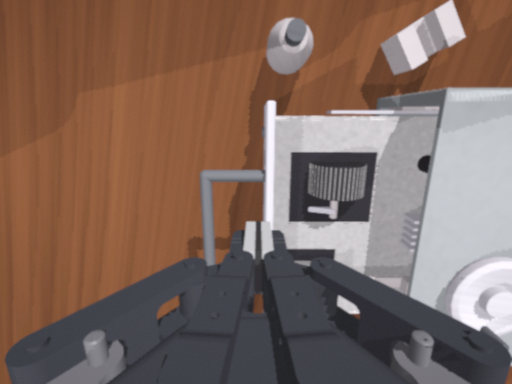

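View pics/s7z.png

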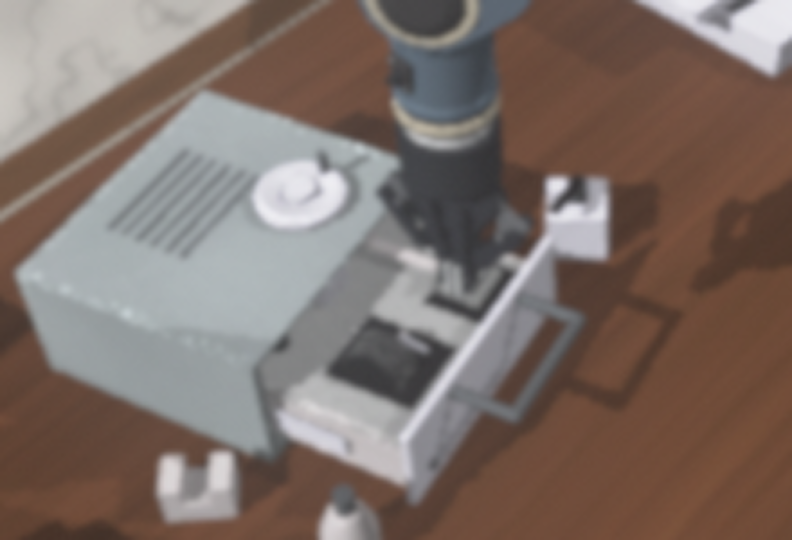

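The wrist view shows the drum at about (338,180), the pointer from its hub at (334,210) to its tip at (310,210), leaning to the panel. I'll estimate the lean.

```bash
python3 -c "
from nav import *
import pickle
d=pickle.load(open('pics/w7.pkl','rb'))
for k in range(4):
  a=k*.6283
  pts=[(-.143+.075-r*np.sin(a),.019,.080+r*np.cos(a)) for r in (0,.034)]
  print(k,proj(d,H(*Q,pts)).round(0).tolist())
c=(-.068,.055)
print('drum', [loc(atz(d,u,.100)).round(4) for u in [(337,163),(337,197)]], proj(d,H(*Q,[(-.068,.055+.017,.108),(-.068,.055-.017,.108)])).round(0).tolist())
print(proj(d,H(*Q,[(-.143,.131,.107),(-.143,0.06,.107)])).round(0).tolist())
"
```

```text
0 [[332.0, 209.0], [341.0, 221.0]]
1 [[332.0, 209.0], [319.0, 218.0]]
2 [[332.0, 209.0], [304.0, 213.0]]
3 [[332.0, 209.0], [301.0, 206.0]]
drum [array([-0.0725,  0.0735,  0.1   ]), array([-0.0698,  0.039 ,  0.1   ])] [[344.0, 166.0], [341.0, 200.0]]
[[265.0, 100.0], [264.0, 178.0]]
```

jog_arm(commands=[-0.7, 0, 3, 0, 0, 0, 4.3, 0, 0, 3, 0, 0, 0, 3, 0, 0, 0, 2, 0, 0, 0, 1, 0, 0, 0, 0, 0, 0], hand=255)

```text
clock: 11.45
tool_pos: [0.5842, 0.124, 0.1141]
ee_rot: [0.551, -0.445, 0.444, -0.549]
wrist_force: [-0.3, -1.2, -0.2]
finger_gap: 0.003
```

```bash
python3 -c "
from nav import *
rep((-.077,.057,.104));snap('wrist','w8');a=snap('side','s8')['img'];cv2.imwrite('pics/s8z.png',cv2.resize(a[110:260,110:330,::-1],None,fx=3.6,fy=3.6,interpolation=cv2.INTER_CUBIC))"
```

```text
t 11.45 pos [0.5842 0.124  0.1141] loc [-0.0811  0.0559  0.1141] F [-0.3 -1.2 -0.2] gap 0.003
housing x in tool [-0.002 -0.003  1.   ] housing y in tool [-1.    -0.    -0.002] down in tool [-0.     1.     0.003]
yaw err deg: turn so z||Hx: -0.12 (plus turn about y moves z to x)
shift cm in tool [-0.11  1.01  0.41]
```

View pics/w8.png

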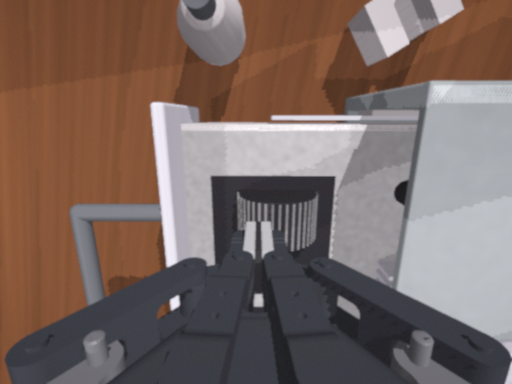

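View pics/s8z.png

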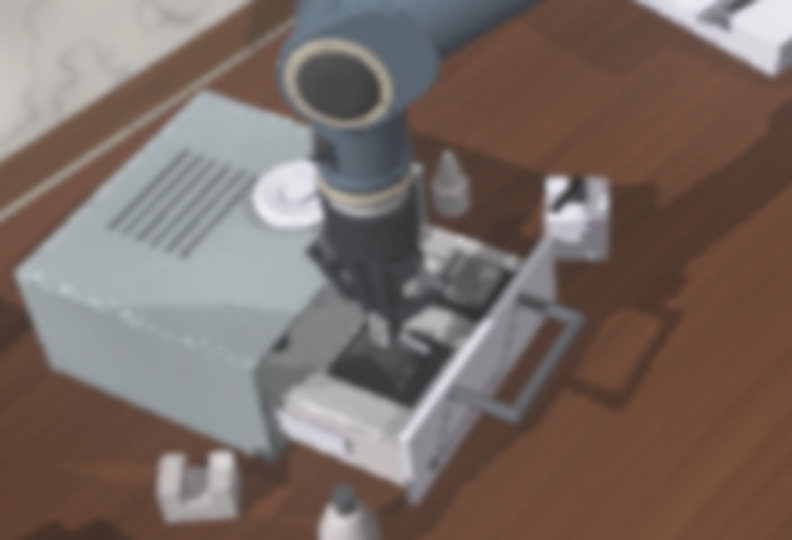

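jog_arm(commands=[-0.1, 0.7, 0.3, 0, 0, 0.4, 0, 0, 0, 0.2, 0, 0, 0, 0.2, 0, 0, 0, 0, 0, 0])

```text
clock: 12.05
tool_pos: [0.5885, 0.1263, 0.1004]
ee_rot: [0.55, -0.444, 0.444, -0.55]
wrist_force: [-0.7, -0.6, -0.4]
finger_gap: 0.0
```

```bash
python3 -c "
from nav import *
rep((-.077,.057,.104))"
```

```text
t 12.05 pos [0.5885 0.1263 0.1004] loc [-0.0765  0.0573  0.1004] F [-0.7 -0.6 -0.4] gap 0.0
housing x in tool [-0.002 -0.     1.   ] housing y in tool [-1.    -0.    -0.002] down in tool [-0.  1.  0.]
yaw err deg: turn so z||Hx: -0.11 (plus turn about y moves z to x)
shift cm in tool [ 0.03 -0.36 -0.05]
```

jog_arm(commands=[0, 0.2, 0, 0, 0, 0.2, 0, 0, 0, 0, 0, 0])

```text
clock: 12.35
tool_pos: [0.59, 0.1267, 0.0998]
ee_rot: [-0.549, 0.443, -0.446, 0.551]
wrist_force: [-3.9, -2.0, 16.4]
finger_gap: -0.004
```

jog_arm(commands=[0, 0.2, 0, 0, 0, 0.1, 0, 0, 0, 0, 0, 0])

```text
clock: 12.65
tool_pos: [0.5929, 0.1274, 0.0997]
ee_rot: [-0.547, 0.442, -0.447, 0.553]
wrist_force: [-2.2, -2.8, 26.8]
finger_gap: 0.001
```

jog_arm(commands=[0, -0.4, 0, 0, 0, 0, 0.3, 0, 0, 0, 0.3, 0])

```text
clock: 12.95
tool_pos: [0.5959, 0.128, 0.1001]
ee_rot: [-0.549, 0.443, -0.445, 0.551]
wrist_force: [-2.2, -1.9, 14.5]
finger_gap: 0.0
```

```bash
python3 -c "
from nav import *
rep((-.077,.057,.104))"
```

```text
t 12.95 pos [0.5959 0.128  0.1001] loc [-0.0688  0.0573  0.1001] F [-2.2 -1.9 14.5] gap 0.0
housing x in tool [-0.002  0.004  1.   ] housing y in tool [-1.    -0.001 -0.002] down in tool [-0.001  1.    -0.004]
yaw err deg: turn so z||Hx: -0.12 (plus turn about y moves z to x)
shift cm in tool [ 0.04 -0.39 -0.81]
```

jog_arm(commands=[0, -0.1, 0.3, 0, 0, 0, 0.3, 0, 0, 0, 0.3, 0, 0, 0, 0.2, 0, 0, 0, 0, 0])

```text
clock: 13.45
tool_pos: [0.6072, 0.1304, 0.0998]
ee_rot: [-0.549, 0.443, -0.445, 0.551]
wrist_force: [1.5, 0.1, 6.1]
finger_gap: 0.002
```

```bash
cat > look.py <<'E'
from nav import *
import sys
n=sys.argv[1]
rep((-.077,.057,.104));snap('wrist','w'+n);a=snap('side','s'+n)['img'];cv2.imwrite(f'pics/s{n}z.png',cv2.resize(a[160:260,170:290,::-1],None,fx=6,fy=6,interpolation=cv2.INTER_CUBIC))
E
python3 look.py 9
```

```text
t 13.45 pos [0.6072 0.1304 0.0998] loc [-0.0573  0.0573  0.0998] F [1.5 0.1 6.1] gap 0.002
housing x in tool [-0.002  0.004  1.   ] housing y in tool [-1.     0.    -0.002] down in tool [ 0.     1.    -0.004]
yaw err deg: turn so z||Hx: -0.12 (plus turn about y moves z to x)
shift cm in tool [ 0.03 -0.43 -1.97]
```

View pics/s9z.png

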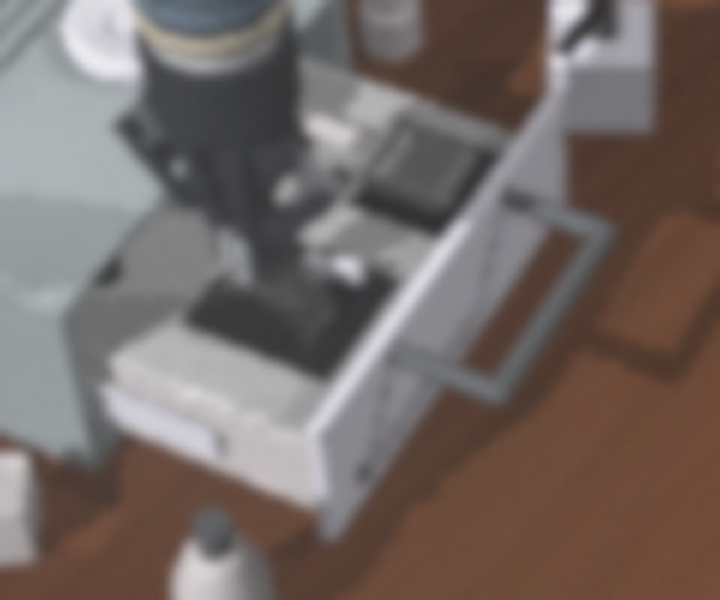

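View pics/w9.png

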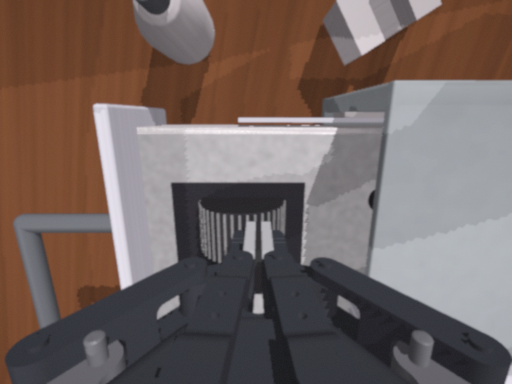

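jog_arm(commands=[0, -1, 0, 0, 0, -3, 0, 0, 0, -3, -2, 0, 0, -3, -4, 0, 0, 0, -4, 0, 0, 0, 0, 0])

```text
clock: 14.15
tool_pos: [0.5021, 0.1078, 0.1987]
ee_rot: [0.552, -0.444, 0.444, -0.549]
wrist_force: [0.6, -0.5, -0.1]
finger_gap: 0.004
```

```bash
python3 look.py 10; python3 -c "
import cv2
a=cv2.imread('pics/w10.png'); cv2.imwrite('pics/w10z.png',cv2.resize(a[100:260,230:430],None,fx=3.7,fy=3.7,interpolation=cv2.INTER_CUBIC))"
```

```text
t 14.15 pos [0.5021 0.1078 0.1987] loc [-0.1647  0.0575  0.1987] F [ 0.6 -0.5 -0.1] gap 0.004
housing x in tool [-0.    -0.004  1.   ] housing y in tool [-1.    -0.003 -0.   ] down in tool [-0.003  1.     0.004]
yaw err deg: turn so z||Hx: -0.02 (plus turn about y moves z to x)
shift cm in tool [0.02 9.43 8.81]
```

View pics/w10z.png

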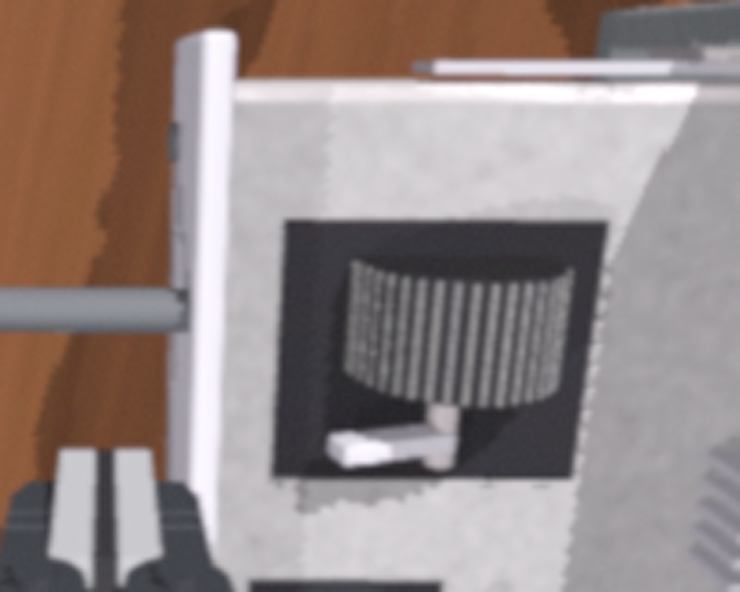

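View pics/s10z.png

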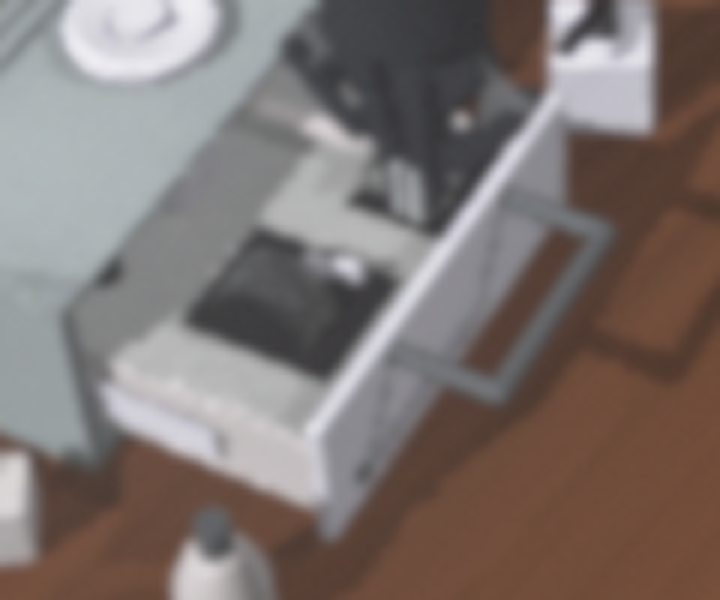

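```bash
cat > ptr.py <<'E'
from nav import *
import pickle,sys
n=sys.argv[1]; out=float(sys.argv[2]); uv=np.array(eval(sys.argv[3])); o,sc=eval(sys.argv[4])
d=pickle.load(open(f'pics/{n}.pkl','rb'))
for k in range(-1,4):
  a=k*.6283
  pts=[(-out+.075-r*np.sin(a),.019,.080+r*np.cos(a)) for r in (0,.034)]
  print(k,((proj(d,H(*Q,pts))-o+.5)*sc-.5).round(0).tolist())
print('panel',((proj(d,H(*Q,[(-out,.131,.107)]))-o+.5)*sc-.5).round(0))
E
python3 ptr.py w10 .143 "(0,0)" "([230,100],3.7)"; python3 ptr.py s10 .143 "(0,0)" "([170,160],6)";python3 ptr.py w7 .143 "(0,0)" "([0,0],1)"
```

```text
-1 [[436.0, 434.0], [545.0, 473.0]]
0 [[436.0, 434.0], [478.0, 483.0]]
1 [[436.0, 434.0], [394.0, 472.0]]
2 [[436.0, 434.0], [333.0, 448.0]]
3 [[436.0, 434.0], [318.0, 421.0]]
panel [[196.  30.]]
-1 [[312.0, 264.0], [275.0, 216.0]]
0 [[312.0, 264.0], [307.0, 220.0]]
1 [[312.0, 264.0], [341.0, 241.0]]
2 [[312.0, 264.0], [363.0, 271.0]]
3 [[312.0, 264.0], [366.0, 297.0]]
panel [[323. 434.]]
-1 [[332.0, 209.0], [359.0, 218.0]]
0 [[332.0, 209.0], [341.0, 221.0]]
1 [[332.0, 209.0], [319.0, 218.0]]
2 [[332.0, 209.0], [304.0, 213.0]]
3 [[332.0, 209.0], [301.0, 206.0]]
panel [[265. 100.]]
```

jog_arm(commands=[0, 0, 4, 0, 0, 2, 4.8, 0, 0, 3, 0, 0, 0, 3, 0, 0, 0, 1.7, 0, 0, 0, 0, 0, 0])

```text
clock: 14.85
tool_pos: [0.593, 0.1277, 0.1013]
ee_rot: [-0.55, 0.445, -0.444, 0.55]
wrist_force: [0.8, 0.5, -0.0]
finger_gap: 0.001
```

```bash
python3 -c "
from nav import *
rep((-.077,.057,.0975))"
```

```text
t 14.85 pos [0.593  0.1277 0.1013] loc [-0.0717  0.0576  0.1013] F [ 0.8  0.5 -0. ] gap 0.001
housing x in tool [-0.002 -0.     1.   ] housing y in tool [-1.     0.001 -0.002] down in tool [0.001 1.    0.   ]
yaw err deg: turn so z||Hx: -0.12 (plus turn about y moves z to x)
shift cm in tool [ 0.06  0.38 -0.53]
```

jog_arm(commands=[0, 0, -0.6, 0, 0, 0.4, 0, 0, 0, 0.1, 0, 0, 0, 0, 0.3, 0, 0, 0, 0.3, 0, 0, 0, 0.3, 0, 0, 0, 0.3, 0, 0, 0, 0.3, 0, 0, 0, 0.4, 0, 0, 0, 0, 0])

```text
clock: 15.85
tool_pos: [0.607, 0.1305, 0.0997]
ee_rot: [-0.548, 0.443, -0.446, 0.552]
wrist_force: [1.6, -0.4, 11.5]
finger_gap: -0.002
```

```bash
python3 -c "
from nav import *
rep((-.077,.057,.0975))"
```

```text
t 15.85 pos [0.607  0.1305 0.0997] loc [-0.0574  0.0575  0.0997] F [ 1.6 -0.4 11.5] gap -0.002
housing x in tool [-0.002  0.006  1.   ] housing y in tool [-1.     0.    -0.002] down in tool [ 0.     1.    -0.006]
yaw err deg: turn so z||Hx: -0.14 (plus turn about y moves z to x)
shift cm in tool [ 0.05  0.21 -1.96]
```

jog_arm(commands=[0, -1, 0, 0, 0, -3, 0, 0, 0, -3, -2, 0, 0, -3, -4, 0, 0, 0, -4, 0, 0, 0, 0, 0])

```text
clock: 16.45
tool_pos: [0.5014, 0.1075, 0.1973]
ee_rot: [0.552, -0.444, 0.444, -0.549]
wrist_force: [0.9, 0.2, -0.9]
finger_gap: 0.001
```

```bash
python3 look.py 11; python3 -c "
import cv2
a=cv2.imread('pics/w11.png'); cv2.imwrite('pics/w11z.png',cv2.resize(a[100:260,230:430],None,fx=3.7,fy=3.7,interpolation=cv2.INTER_CUBIC))"; python3 ptr.py w11 .143 "(0,0)" "([230,100],3.7)"
```

```text
t 16.45 pos [0.5014 0.1075 0.1973] loc [-0.1655  0.0574  0.1973] F [ 0.9  0.2 -0.9] gap 0.001
housing x in tool [-0.001 -0.004  1.   ] housing y in tool [-1.    -0.003 -0.001] down in tool [-0.003  1.     0.004]
yaw err deg: turn so z||Hx: -0.04 (plus turn about y moves z to x)
shift cm in tool [-0.    9.29  8.88]
-1 [[440.0, 435.0], [550.0, 474.0]]
0 [[440.0, 435.0], [483.0, 485.0]]
1 [[440.0, 435.0], [398.0, 474.0]]
2 [[440.0, 435.0], [337.0, 449.0]]
3 [[440.0, 435.0], [321.0, 422.0]]
panel [[199.  29.]]
```

View pics/w11z.png

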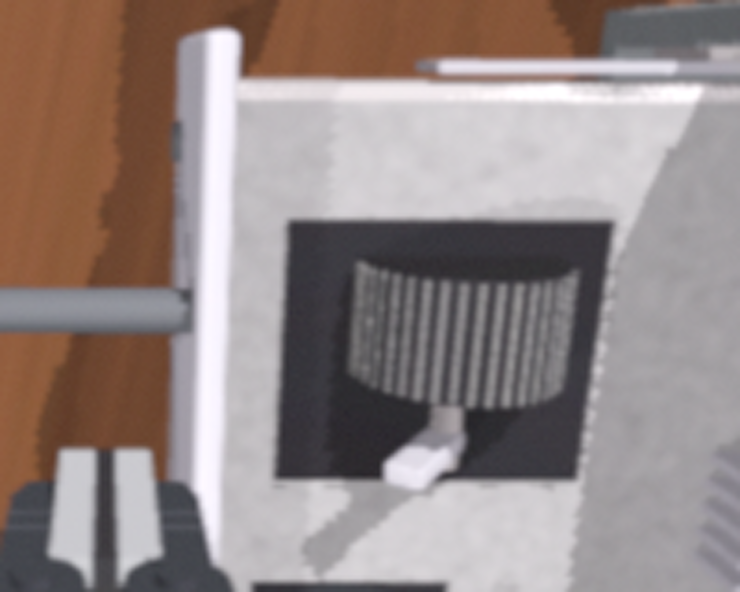

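The pointer tip in the zoom, about (415,465), matches one click remaining, so the stroke worked. I'll repeat it.

jog_arm(commands=[0, 0, 4, 0, 0, 2, 4.8, 0, 0, 3, 0, 0, 0, 3, 0, 0, 0, 1.5, -0.6, 0, 0, 0, 0, 0])

```text
clock: 17.15
tool_pos: [0.5843, 0.1254, 0.1004]
ee_rot: [0.551, -0.445, 0.443, -0.549]
wrist_force: [0.4, 0.1, 0.8]
finger_gap: 0.003
```

jog_arm(commands=[0, 0.4, 0, 0, 0, 0.1, 0, 0, 0, 0, 0.3, 0, 0, 0, 0.3, 0, 0, 0, 0.3, 0, 0, 0, 0.3, 0, 0, 0, 0.3, 0, 0, 0, 0.4, 0, 0, 0, 0, 0])

```text
clock: 18.05
tool_pos: [0.6062, 0.1303, 0.0999]
ee_rot: [-0.549, 0.444, -0.445, 0.551]
wrist_force: [0.2, -0.5, 7.1]
finger_gap: 0.002
```

```bash
python3 -c "
from nav import *
rep((-.077,.057,.0975))"
```

```text
t 18.05 pos [0.6062 0.1303 0.0999] loc [-0.0583  0.0574  0.0999] F [ 0.2 -0.5  7.1] gap 0.002
housing x in tool [-0.003  0.005  1.   ] housing y in tool [-1.     0.    -0.003] down in tool [ 0.     1.    -0.005]
yaw err deg: turn so z||Hx: -0.15 (plus turn about y moves z to x)
shift cm in tool [ 0.04  0.23 -1.87]
```

jog_arm(commands=[0, -1, 0, 0, 0, -3, 0, 0, 0, -3, -2, 0, 0, -3, -4, 0, 0, 0, -4, 0, 0, 0, 0, 0])

```text
clock: 18.65
tool_pos: [0.5014, 0.1076, 0.1985]
ee_rot: [0.552, -0.444, 0.444, -0.549]
wrist_force: [1.3, -0.9, -0.5]
finger_gap: 0.001
```

```bash
python3 look.py 12; python3 -c "
import cv2
a=cv2.imread('pics/w12.png'); cv2.imwrite('pics/w12z.png',cv2.resize(a[100:260,230:430],None,fx=3.7,fy=3.7,interpolation=cv2.INTER_CUBIC))"; python3 ptr.py w12 .143 "(0,0)" "([230,100],3.7)"
```

```text
t 18.65 pos [0.5014 0.1076 0.1985] loc [-0.1655  0.0575  0.1985] F [ 1.3 -0.9 -0.5] gap 0.001
housing x in tool [-0.001 -0.003  1.   ] housing y in tool [-1.    -0.003 -0.001] down in tool [-0.003  1.     0.003]
yaw err deg: turn so z||Hx: -0.04 (plus turn about y moves z to x)
shift cm in tool [0.01 9.43 8.87]
-1 [[438.0, 434.0], [547.0, 473.0]]
0 [[438.0, 434.0], [481.0, 483.0]]
1 [[438.0, 434.0], [396.0, 472.0]]
2 [[438.0, 434.0], [335.0, 448.0]]
3 [[438.0, 434.0], [319.0, 421.0]]
panel [[198.  30.]]
```

View pics/w12z.png

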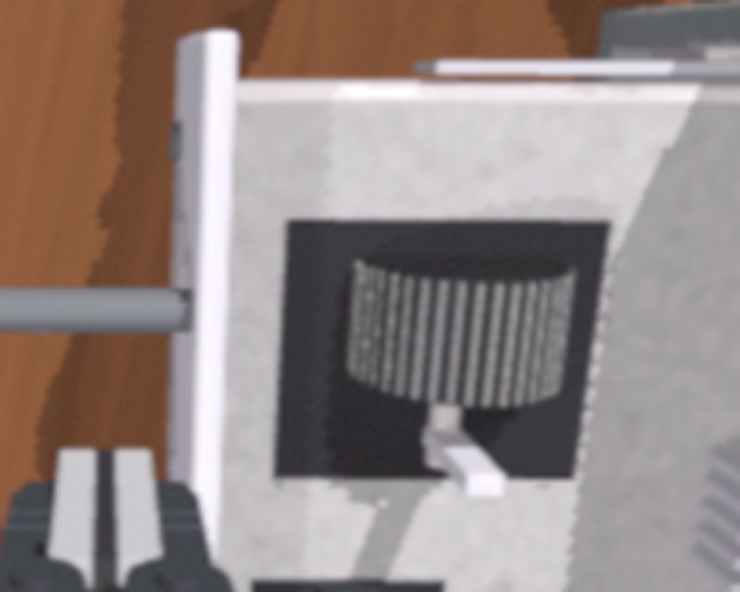

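View pics/s12z.png

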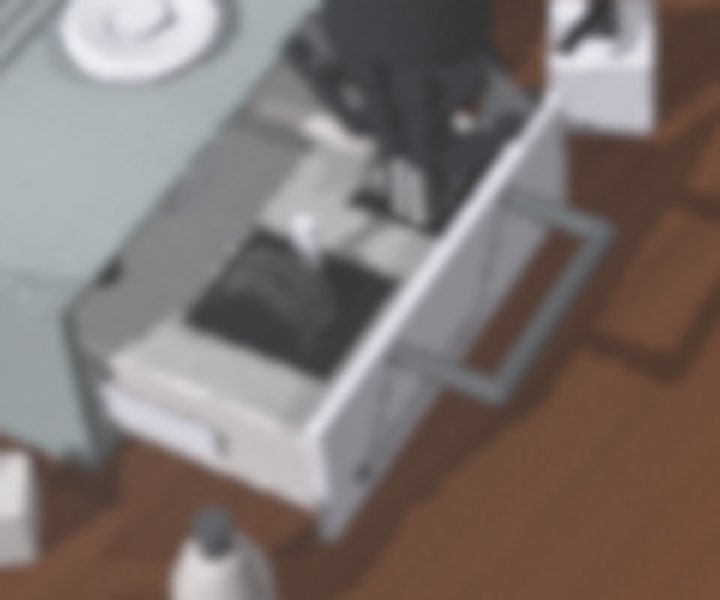

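The pointer tip at (488,483) matches the upright prediction of (481,483), and the side view agrees. Next is the pad.

jog_arm(commands=[4, 0, 2, 0, 4, 0, 3, 0, 4.2, 0, 3.3, 0, 0, 0, 0, 0, 0, 3, 0, 0, 0, 4, 0, 0, 0, 3, 0, 0, 0, 0.8, 0, 0, 0, 0, 0, 0])

```text
clock: 19.65
tool_pos: [0.6098, 0.0092, 0.0887]
ee_rot: [0.55, -0.445, 0.443, -0.55]
wrist_force: [0.8, -0.4, 0.1]
finger_gap: 0.0
```

```bash
python3 -c "
from nav import *
rep((-.082,-.065,.082))
snap('wrist','w13')"
```

```text
t 19.65 pos [0.6098 0.0092 0.0887] loc [-0.0805 -0.0617  0.0887] F [ 0.8 -0.4  0.1] gap 0.0
housing x in tool [-0.002 -0.002  1.   ] housing y in tool [-1.     0.001 -0.002] down in tool [0.001 1.    0.002]
yaw err deg: turn so z||Hx: -0.1 (plus turn about y moves z to x)
shift cm in tool [ 0.33  0.67 -0.15]
```

View pics/w13.png

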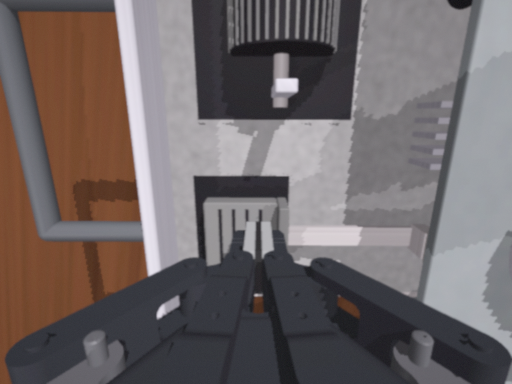

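jog_arm(commands=[0.2, 0, -0.3, 0, 0, 0.5, 0, 0, 0, 0.3, 0, 0, 0, 0.3, 0, 0, 0, 0, 0, 0])

```text
clock: 20.2
tool_pos: [0.6078, 0.006, 0.0794]
ee_rot: [-0.55, 0.444, -0.445, 0.55]
wrist_force: [1.0, -1.0, 3.1]
finger_gap: 0.002
```

jog_arm(commands=[0, 0.3, 0, 0, 0, 0.3, 0, 0, 0, 0, 0, 0])

```text
clock: 20.5
tool_pos: [0.6078, 0.006, 0.0731]
ee_rot: [-0.55, 0.444, -0.445, 0.55]
wrist_force: [-0.2, -1.9, 5.6]
finger_gap: 0.001
```

jog_arm(commands=[0, 0.3, 0, 0, 0, 0.1, 0, 0, 0, 0, 0, 0])

```text
clock: 20.8
tool_pos: [0.61, 0.0065, 0.0721]
ee_rot: [-0.549, 0.443, -0.446, 0.551]
wrist_force: [-0.4, -2.5, 15.7]
finger_gap: -0.004
```

jog_arm(commands=[0, 0, 0.4, 0, 0, 0, 0.5, 0, 0, 0, 0.5, 0, 0, 0, 0, 0])

```text
clock: 21.2
tool_pos: [0.6244, 0.0096, 0.0722]
ee_rot: [-0.548, 0.442, -0.446, 0.552]
wrist_force: [0.6, -2.2, 14.1]
finger_gap: 0.001
```

```bash
python3 -c "
from nav import *
rep()
snap('wrist','w14')"
```

```text
t 21.2 pos [0.6244 0.0096 0.0722] loc [-0.0661 -0.0644  0.0722] F [ 0.6 -2.2 14.1] gap 0.001
housing x in tool [-0.002  0.007  1.   ] housing y in tool [-1.    -0.001 -0.002] down in tool [-0.001  1.    -0.007]
yaw err deg: turn so z||Hx: -0.12 (plus turn about y moves z to x)
```

View pics/w14.png

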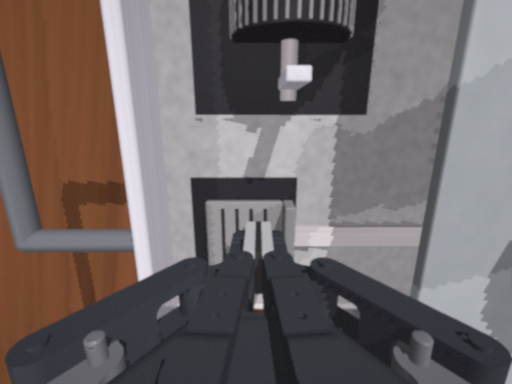

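jog_arm(commands=[0, 0, 0.5, 0, 0, 0, 0.5, 0, 0, 0, 0.5, 0, 0, 0, 0.5, 0, 0, 0, 0.2, 0, 0, 0, 0, 0])

```text
clock: 21.85
tool_pos: [0.6454, 0.014, 0.0722]
ee_rot: [-0.549, 0.443, -0.446, 0.551]
wrist_force: [-0.1, -1.5, 15.9]
finger_gap: -0.002
```

```bash
python3 -c "
from nav import *
rep()
snap('wrist','w15'); a=snap('side','s15')['img'];cv2.imwrite('pics/s15z.png',cv2.resize(a[110:260,110:330,::-1],None,fx=3.6,fy=3.6,interpolation=cv2.INTER_CUBIC))"
```

```text
t 21.85 pos [0.6454 0.014  0.0722] loc [-0.0446 -0.0645  0.0722] F [-0.1 -1.5 15.9] gap -0.002
housing x in tool [-0.002  0.006  1.   ] housing y in tool [-1.    -0.002 -0.002] down in tool [-0.002  1.    -0.006]
yaw err deg: turn so z||Hx: -0.13 (plus turn about y moves z to x)
```

View pics/w15.png

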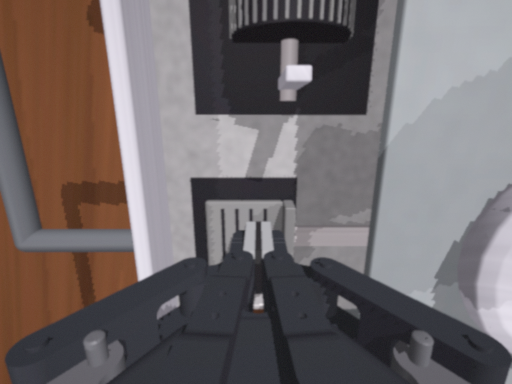

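View pics/s15z.png

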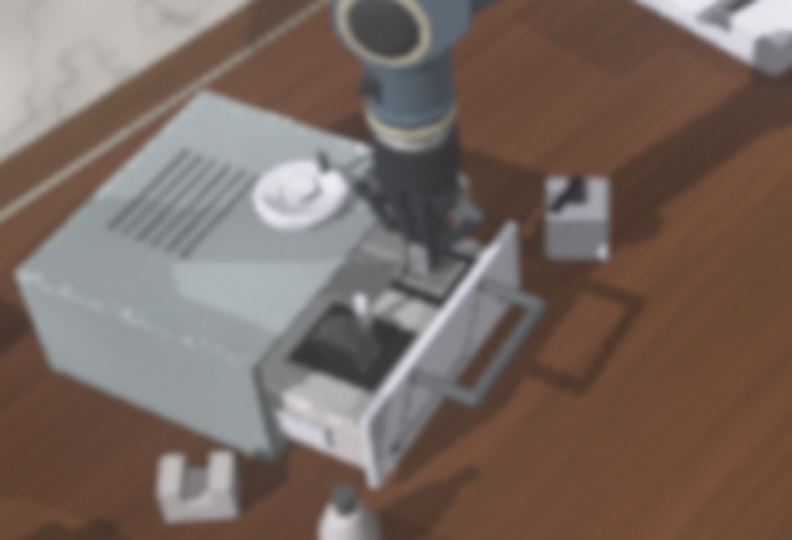

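jog_arm(commands=[0, -1, 0, 0, 0, -3, 0, 0, 0, -4, 0, 0, 0, -2, -3, 0, -2, 0, -4, 0, -2, 0, -4, 0, -2.4, 0, -4.5, 0, 0, 0, 0, 0])

```text
clock: 22.75
tool_pos: [0.4701, 0.0451, 0.1672]
ee_rot: [0.554, -0.444, 0.441, -0.549]
wrist_force: [0.5, -0.2, 0.5]
finger_gap: 0.0
```

```bash
python3 -c "
from nav import *
rep((-.200,0,.068))
snap('wrist','w16')"
```

```text
t 22.75 pos [0.4701 0.0451 0.1672] loc [-0.2094  0.003   0.1672] F [ 0.5 -0.2  0.5] gap 0.0
housing x in tool [ 0.004 -0.009  1.   ] housing y in tool [-1.    -0.001  0.004] down in tool [-0.001  1.     0.009]
yaw err deg: turn so z||Hx: 0.22 (plus turn about y moves z to x)
shift cm in tool [0.3  9.92 1.02]
```

View pics/w16.png

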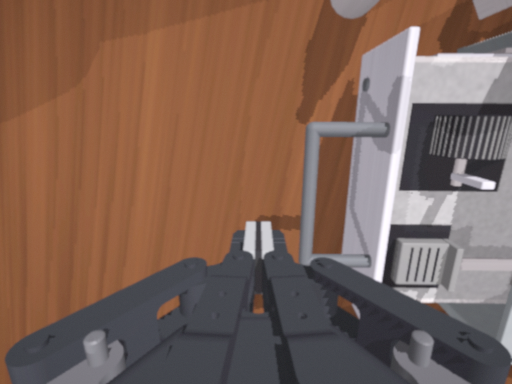

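jog_arm(commands=[0.2, 3, 0, 0, 0, 4, 0, 0, 0, 2, 0, 0, 0, 0.9, 0, 0, 0, 0, 1, 0, 0, 0, 1.0, 0, 0, 0, 1.0, 0, 0, 0, 1.5, 0, 0, 0, 0, 0])

```text
clock: 23.7
tool_pos: [0.5265, 0.0519, 0.0713]
ee_rot: [-0.548, 0.443, -0.445, 0.552]
wrist_force: [-0.2, 0.9, -0.0]
finger_gap: 0.002
```

```bash
python3 -c "
from nav import *
rep((-.076,0,.068))
snap('wrist','w17')"
```

```text
t 23.7 pos [0.5265 0.0519 0.0713] loc [-0.1527 -0.0022  0.0713] F [-0.2  0.9 -0. ] gap 0.002
housing x in tool [-0.002  0.005  1.   ] housing y in tool [-1.     0.001 -0.002] down in tool [ 0.001  1.    -0.005]
yaw err deg: turn so z||Hx: -0.13 (plus turn about y moves z to x)
shift cm in tool [-0.24  0.38  7.67]
```

View pics/w17.png

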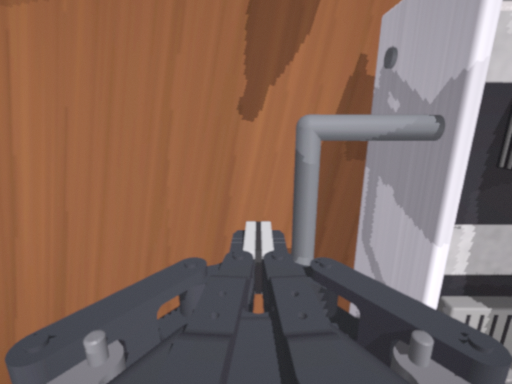

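jog_arm(commands=[0, 0, 1, 0, 0, 0, 1.5, 0, 0, 0, 1.5, 0, 0, 0, 1.0, 0, 0, 0, 0.8, 0, 0, 0, 0.5, 0, 0, 0, 0, 0])

```text
clock: 24.45
tool_pos: [0.5856, 0.0646, 0.0703]
ee_rot: [-0.549, 0.444, -0.445, 0.551]
wrist_force: [0.4, -0.1, -0.0]
finger_gap: -0.001
```

jog_arm(commands=[0, 0, 0.4, 0, 0, 0, 0.4, 0, 0, 0, 0, 0])

```text
clock: 24.75
tool_pos: [0.5929, 0.0662, 0.0701]
ee_rot: [-0.55, 0.444, -0.444, 0.55]
wrist_force: [-0.3, 1.1, 0.5]
finger_gap: -0.002
```

```bash
python3 -c "
from nav import *
rep((-.076,0,.068))"
```

```text
t 24.75 pos [0.5929 0.0662 0.0701] loc [-0.0849 -0.0024  0.0701] F [-0.3  1.1  0.5] gap -0.002
housing x in tool [-0.002  0.001  1.   ] housing y in tool [-1.     0.    -0.002] down in tool [ 0.     1.    -0.001]
yaw err deg: turn so z||Hx: -0.1 (plus turn about y moves z to x)
shift cm in tool [-0.24  0.21  0.88]
```

jog_arm(commands=[0, 0, 0.3, 0, 0, 0, 0.3, 0, 0, 0, 0, 0])

```text
clock: 25.05
tool_pos: [0.5981, 0.0672, 0.07]
ee_rot: [0.55, -0.444, 0.444, -0.55]
wrist_force: [-2.7, -0.5, 0.9]
finger_gap: -0.0
```

```bash
python3 -c "
from nav import *
rep((-.076,0,.068))
snap('wrist','w18')"
```

```text
t 25.05 pos [0.5981 0.0672 0.07  ] loc [-0.0796 -0.0025  0.07  ] F [-2.7 -0.5  0.9] gap -0.0
housing x in tool [-0.002 -0.001  1.   ] housing y in tool [-1.    -0.    -0.002] down in tool [-0.     1.     0.001]
yaw err deg: turn so z||Hx: -0.11 (plus turn about y moves z to x)
shift cm in tool [-0.25  0.2   0.35]
```

View pics/w18.png

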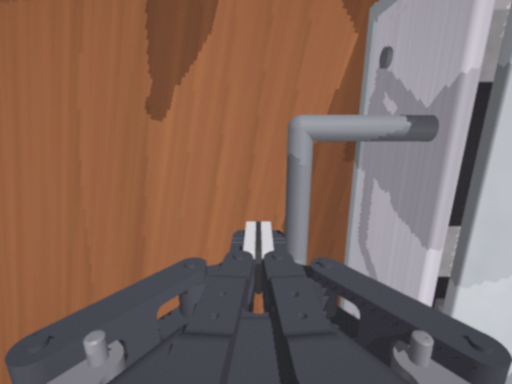

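jog_arm(commands=[0, 0, 0.3, 0, 0, 0, 0.3, 0, 0, 0, 0.3, 0, 0, 0, 0, 0])

```text
clock: 25.5
tool_pos: [0.5983, 0.0672, 0.0699]
ee_rot: [0.556, -0.448, 0.441, -0.544]
wrist_force: [-24.3, -5.6, 22.0]
finger_gap: -0.002
```

jog_arm(commands=[0, 0, 0.2, 0, 0, 0, 0.2, 0, 0, 0, 0, 0])

```text
clock: 25.8
tool_pos: [0.5983, 0.0672, 0.0699]
ee_rot: [0.559, -0.449, 0.439, -0.541]
wrist_force: [-33.9, -6.7, 30.2]
finger_gap: -0.003
```

```bash
python3 -c "
from nav import *
rep((-.076,0,.068))
snap('wrist','w19')"
```

```text
t 25.8 pos [0.5983 0.0672 0.0699] loc [-0.0794 -0.0026  0.0699] F [-33.9  -6.7  30.2] gap -0.003
housing x in tool [-0.002 -0.029  1.   ] housing y in tool [-1.    -0.005 -0.002] down in tool [-0.005  1.     0.029]
yaw err deg: turn so z||Hx: -0.11 (plus turn about y moves z to x)
shift cm in tool [-0.26  0.18  0.34]
```

View pics/w19.png

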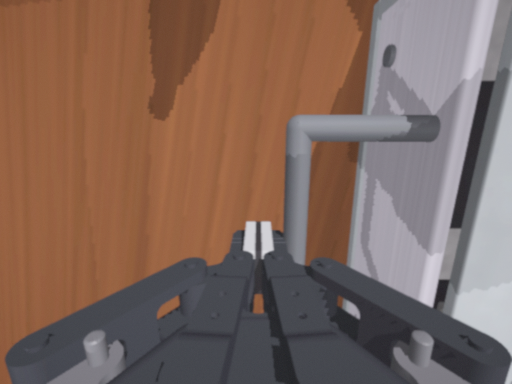

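Pushing met a hard stop at 34 N. I'll back off and check with the fixed cameras whether the chassis is really home.

jog_arm(commands=[0, 0, -1.5, 0, 0, 0, -1, 0, 0, 0, -2, 0, 0, 0, 0, 0])

```text
clock: 26.25
tool_pos: [0.5656, 0.0599, 0.0699]
ee_rot: [0.55, -0.444, 0.444, -0.55]
wrist_force: [0.5, 0.8, 0.0]
finger_gap: 0.003
```

```bash
python3 -c "
from nav import *
rep((-.076,0,.068))
a=snap('side','s20')['img'];cv2.imwrite('pics/s20z.png',cv2.resize(a[110:260,110:330,::-1],None,fx=3.6,fy=3.6,interpolation=cv2.INTER_CUBIC))
a=snap('scene','c20')['img'];cv2.imwrite('pics/c20z.png',cv2.resize(a[140:270,220:390,::-1],None,fx=4.6,fy=4.6,interpolation=cv2.INTER_CUBIC))"
```

```text
t 26.25 pos [0.5656 0.0599 0.0699] loc [-0.1128 -0.0027  0.0699] F [0.5 0.8 0. ] gap 0.003
housing x in tool [-0.002 -0.001  1.   ] housing y in tool [-1.    -0.001 -0.002] down in tool [-0.001  1.     0.001]
yaw err deg: turn so z||Hx: -0.1 (plus turn about y moves z to x)
shift cm in tool [-0.28  0.19  3.68]
```

View pics/s20z.png

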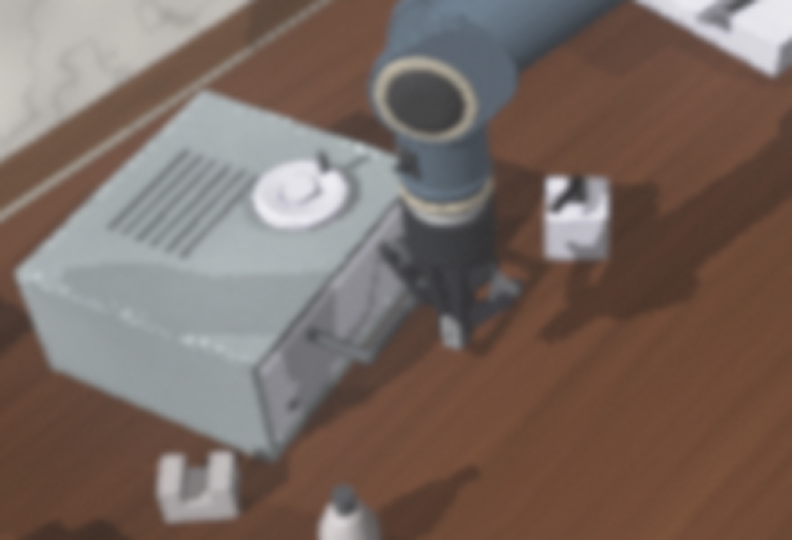

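View pics/c20z.png

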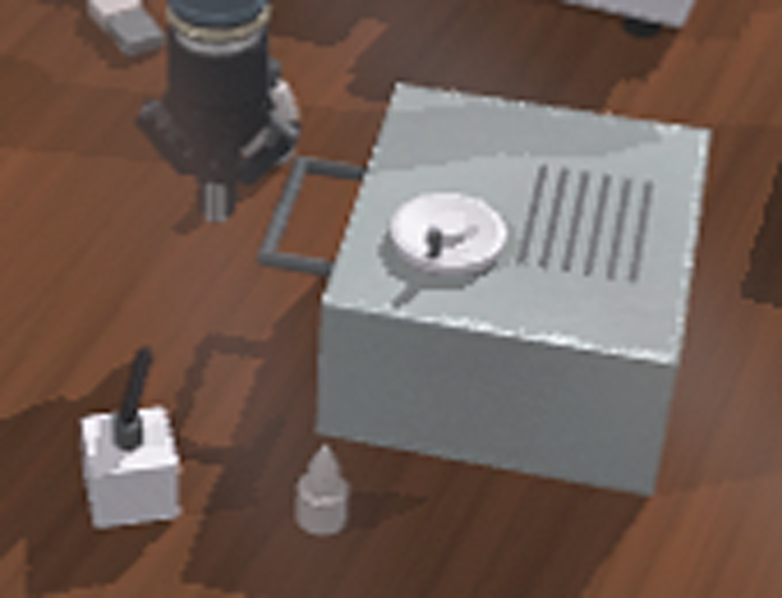

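jog_arm(commands=[0, -2, -1, 0, 0, -4, -1, 0, 0, -4, 0, 0, 0, -3, 0, 0, 0, 0, 0, 0, 0, 0, 0, 0])

```text
clock: 26.95
tool_pos: [0.5486, 0.0565, 0.2007]
ee_rot: [-0.549, 0.444, -0.445, 0.551]
wrist_force: [-0.4, 0.0, -0.1]
finger_gap: 0.002
```

```bash
python3 -c "
from nav import *
rep()
import pickle
a=snap('scene','c21')['img'];snap('wrist','w21');b=pickle.load(open('pics/scene0.pkl','rb'))['img']
df=np.abs(a.astype(int)-b).max(2); print(df[175:262,275:375].mean(), df[180:270,220:275].mean())
print(job_done())"
```

```text
t 26.95 pos [0.5486 0.0565 0.2007] loc [-0.1302 -0.0025  0.2007] F [-0.4  0.  -0.1] gap 0.002
housing x in tool [-0.002  0.003  1.   ] housing y in tool [-1.    -0.    -0.002] down in tool [-0.     1.    -0.003]
yaw err deg: turn so z||Hx: -0.12 (plus turn about y moves z to x)
2.685287356321839 1.7292929292929293
the job is handed in; nothing more can be done
None
```

View pics/c21.png

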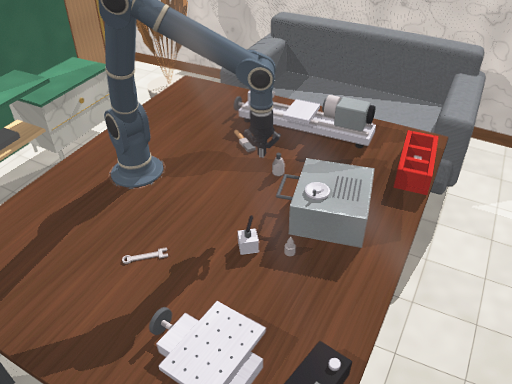

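The job is done and handed in at about 27 s. I pulled the chassis out to the stop and confirmed the lock by pushing back: it held at about 143 mm. I rolled the wheel in three strokes until the pointer stood upright. I then pressed the pad and pushed the chassis in about 36 mm by it, and pushed it the rest of the way home by the handle.

**Final checks:**
- **Chassis:** in the scene view the handle is at the same pixels as at the start, so the chassis is fully home.
- **Loose things:** none of those in view appear moved in the last pictures.
- **Gripper:** it is clear of everything and reads no force.
- **Wheel:** I last saw the pointer upright just before the final push by the handle. It is hidden once the chassis is home, so I could not check it after that.

**What went wrong or disagreed:**
- **First grasp:** it slipped off the handle, because the fingertips turned out about 8 mm behind the TCP instead of the 14 mm ahead that was stated. That moved the chassis about 15 mm; I grasped lower and it held.
- **Final push:** at the home stop the wrist read about 34 N along the push and 30 N upward (about 46 N combined) through the fingertips before I backed off. I took it that the 40 N limit covers only the arm and gripper body, not the fingertips.

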